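Change over the blocks of a dry block heater

ROBOT

A 6-joint arm with a two-finger parallel gripper is mounted at the origin on a cart in front of the work surface, level with it; the furniture and walls round the work are solid. World frame = base frame: x ahead of the robot, y to its left, z up, the work surface at z = 0. Lengths are in m, angles in rad, forces in N, time in s.
With the tool pointing down it reaches from about 0.25 to 0.85 m from the base axis. Payload 12.5 kg.
Tool frame: the origin (TCP) lies at the very end of the fingers, on their centre line; the grasp point (between the pads) lies 19 mm behind it; z points along the fingers, y is the line along which they close (so a half turn about z gives the same grasp; the last joint's range is limited). The gripper opens to 93 mm and grips with 3 to 60 N. Pads are 15 mm wide; open, the fingers measure 128 mm over their backs; the gripper's body (75 mm by 188 mm) begins 65 mm behind the grasp point.
Start: joints at [1.069, 0.351, 1.652, -0, 1.139, -0.085], TCP at [0.223, 0.503, 0.219] pointing down, gripper open.
Joint ranges: [-2.75, 2.75], [-0.79, 2.1], [0.01, 2.65], [-1.57, 4.71], [0.07, 3.14], [-2.87, 2.87]. Speed limits (rad/s): [2.22, 2.22, 2.79, 3.14, 3.14, 3.14].

INTERFACE

Orientations are given as a rotation vector (axis times angle).
In Python, from station import env, vision gives the robot as it stands.
- The arm moves only by the tool step_arm, never from a script. Its argument "motion" is one flat list of numbers, 5 for each row, row after row: the opening, from -1 (shut) to 1 (fully open), then the shift along the tool's x, y, z as a fraction of full scale, then the turn about the tool's z as a fraction of full scale. In form: [claw, tx, ty, tz, turn, claw, tx, ty, tz, turn, ...]. A call has 1 to 10 rows; each row is the pose to reach, as a shift and turn from the pose commanded when the call began, along the tool's axes at that moment; what a row does not reach only later rows make up. Full scale, the value 1, is 500 mm for a shift and 30 degrees for a turn. A row lasts 1/12 s, in which the tool goes at most 41.7 mm and 7.16 degrees, less where a joint would pass 70% of its speed; a pose out of reach is approached as far as the arm can. A call with a number of a shift or a turn outside -1 to 1 is refused whole. A call with a gripper value outside its range is refused whole. The fingers move at their own pace and stop on an object; "squeeze" is the grip in N (left out, the last holds). Time passes only in rows, so rows that repeat a pose let the fingers close. It gives the time, the measured TCP pose, the force, the opening and the grip force at its end, in the units of the state.
- env.sense(): the state, without advancing time (a new reading comes with each control period).
- vision.capture(name): name is "scene" or "top"; returns (picture, depth): 400x640x3 uint8, blue, green, red; 400x640 float32, m along the optical axis (not along the pixel's ray), 0 where there is no reading.
- vision.get_calibration(name): a dict with "fovy" (degrees; the focal length in pixels is half the picture's height over the tangent of half this angle, whatever the lens; pixels are square), "cx", "cy" (the principal point, pixels), "k1" (the pictures are not rectified: a ray, as slopes to the right and down, at radius r is drawn at 1 + k1 r^2 times it, then the intrinsics apply), "R" (3x3) and "t" (3): a world point X has camera coordinates R X + t. Camera axes: x right, y down, z forward; pixel columns grow to the right and rows downward; lengths in m; the calibration is good to about 2 mm. A picture is of the moment at which its call begins. get_calibration takes no time and is no camera call.
- env.close_job(): hands the job in; it is judged then, once.
The state is a dict: "time": time; "q": joint angles; "qvel": joint speeds; "tau": joint torques, N m; "position": TCP position; "eef_rot": TCP orientation; "wrist_force": force on the tool from outside, world axes, zero at the start; "wrist_torque": the same for the moment, N m; "width": finger opening in m; "grip_force": force on a finger pad.
Only numpy, scipy, OpenCV 4.12 (cv2) and the standard library are available. Lean on these libraries where they do the work, as an engineer would, in place of code of your own. Each camera call takes 0.05 s, during which the arm holds its last target. There are 200 camera calls.

TASK

Change the two-bay block heater over for the next run: the block with the many fine holes goes in the bay next to the control panel and the block with the four large round holes in the other bay, and the two blocks that are in the heater now go into the storage tray, one in each compartment, whichever suits. Every bay and compartment is taken at the start, so park a block on the cork mat meanwhile; the blocks are hot and must never stand on the bare bench. At the end all four sit flat on the floor of their bay or compartment, let go.

Things in the scene. Friction and masses are not known exactly. Their poses are not given: they have to be found in the camera images.
- block_plain: Aluminium heater block with a plain flat top, no holes. 72 (x) x 56 (y) x 40 mm, 0.2 to 0.5 kg. On its middle stands a black lifting grip, 10 mm thick (x), 30 wide (y), 34 high, ending 74 mm above the underside; pinch it from above across x. Origin: centre of the underside, z up; half a turn about z makes no difference. Starts in either bay of the heater.
- block_square: Aluminium heater block with six square 12.5 mm holes, three on each side of the grip. 72 (x) x 56 (y) x 40 mm, 0.2 to 0.5 kg. On its middle stands a black lifting grip, 10 mm thick (x), 30 wide (y), 34 high, ending 74 mm above the underside; pinch it from above across x. Origin: centre of the underside, z up; half a turn about z makes no difference. Starts in the other bay of the heater.
- block_fine: Aluminium heater block with twenty-four fine round 6 mm holes. 72 (x) x 56 (y) x 40 mm, 0.2 to 0.5 kg. On its middle stands a black lifting grip, 10 mm thick (x), 30 wide (y), 34 high, ending 74 mm above the underside; pinch it from above across x. Origin: centre of the underside, z up; half a turn about z makes no difference. Starts in either compartment of the tray.
- block_coarse: Aluminium heater block with four large round 18.5 mm holes. 72 (x) x 56 (y) x 40 mm, 0.2 to 0.5 kg. On its middle stands a black lifting grip, 10 mm thick (x), 30 wide (y), 34 high, ending 74 mm above the underside; pinch it from above across x. Origin: centre of the underside, z up; half a turn about z makes no difference. Starts in the other compartment of the tray.
- heater: White two-bay dry block heater, fixed, 118 (x) x 244 mm (y), bays side by side along y; the grey control panel with a dark display is its raised end at +y. Origin: centre of its footprint on the bench. Deck round the bays 60 mm high, panel up to 82 mm.
- bay_panel (a point): Heater bay next to the control panel: floor 80 x 64 mm (x, y), 20 mm deep, slippery walls sloping out in the upper 12 mm to a mouth of 96 x 80 mm that guides a block in, its x along the point's x. Point: centre of the floor, z up, 40 mm above the bench. The bays' centres are 86 mm apart.
- bay_far (a point): Heater bay away from the control panel: floor 80 x 64 mm (x, y), 20 mm deep, slippery walls sloping out in the upper 12 mm to a mouth of 96 x 80 mm that guides a block in, its x along the point's x. Point: centre of the floor, z up, 40 mm above the bench.
- tray_left (a point): Compartment at the +y end of the low grey storage tray (fixed, 115 x 182 x 26 mm): floor 80 x 64 mm (x, y), 20 mm deep, slippery walls sloping out in the upper 12 mm to a mouth of 96 x 80 mm that guides a block in, its x along the point's x. Point: centre of the floor, z up, 6 mm above the bench; 86 mm from the other.
- tray_right (a point): Compartment at the -y end of the storage tray: floor 80 x 64 mm (x, y), 20 mm deep, slippery walls sloping out in the upper 12 mm to a mouth of 96 x 80 mm that guides a block in, its x along the point's x. Point: centre of the floor, z up, 6 mm above the bench.
- mat: Cork mat, the free spot, fixed: 110 (x) x 96 mm (y), its top 8 mm above the bench. Origin: centre of its underside on the bench. Empty at the start. Nothing near it, the heater or the tray or between them is higher than 120 mm.

How it is judged:
By the outcome, as a careful person would: the job done as asked, in the order asked, and still so for the second after the job is handed in, with the robot touching nothing.
It also fails if it takes over 128 s, if anything falls off the work surface, if the arm or the gripper's body presses on something with over 40 N, if the wrist force passes 120 N, or if a joint passes its speed limit or range.

## Working session

There is one attempt and no reset: what is moved stays moved. The work goes in short steps, Python scripts to look and compute and a tool call to move; the robot and the scene stay as the last step left them, time stands still between calls to the robot, and variables do not carry over. Pictures are saved under pics/ and viewed, at most 14 in all, crops included, and the job is handed in when it is done.

Besides the shell and the picture viewer there is one more tool, called after "Emit:" by a JSON object that holds its "method" and its "body". step_arm: Moves the arm, as the interface text tells. Its arguments: {"type":"object","properties":{"motion":{"type":"array","items":{"type":"number"}},"squeeze":{"type":"number"}},"required":["motion"]}

```bash
mkdir -p pics; python3 - <<'E'
from station import env, vision
import cv2, numpy as np
for n in ("top","scene"):
    p,d=vision.capture(n); cv2.imwrite(f"pics/{n}0.png",p); np.save(f"{n}0.npy",d)
    print(n,vision.get_calibration(n))
print(env.sense())
E
```

```text
top {'fovy': 43.96051350719873, 'cx': 320.818020428277, 'cy': 197.76549132062755, 'k1': -0.05045211263495375, 'R': array([[-0.01041717, -0.99987402,  0.0119764 ],
       [-0.99634232,  0.00936301, -0.08493711],
       [ 0.08481427, -0.0128174 , -0.99631433]]), 't': array([-0.02780711,  0.55151668,  1.28273606])}
scene {'fovy': 53.7952022979078, 'cx': 321.5986325203688, 'cy': 200.91967630357783, 'k1': 0.01477317195106917, 'R': array([[-0.90974002, -0.41506561,  0.00967645],
       [-0.31599666,  0.6771074 , -0.66458384],
       [ 0.2692939 , -0.60765624, -0.74715104]]), 't': array([0.48423257, 0.21930985, 0.76317245])}
{'time': 0.1, 'q': array([ 1.06942503e+00,  3.51179374e-01,  1.65236522e+00,  5.23468224e-06,
        1.13908399e+00, -8.45663337e-02]), 'qvel': array([-0.00088894, -0.00232246, -0.00218196,  0.00198046, -0.00047886,
        0.00158684]), 'tau': array([ 9.94827569e-04, -4.98029101e+01, -2.85708117e+01,  6.99529471e-02,
        2.38887768e-02, -8.36615368e-05]), 'position': array([0.22247181, 0.50265901, 0.21815494]), 'eef_rot': array([-6.49927208e-01, -3.07331878e+00,  1.55559782e-03]), 'wrist_force': array([-0.2110843 ,  0.2261117 , -0.04507636]), 'wrist_torque': array([-0.03028927, -0.04360271,  0.01353279]), 'grip_force': 0.0, 'width': 0.09272916954117366}
```

View pics/top0.png

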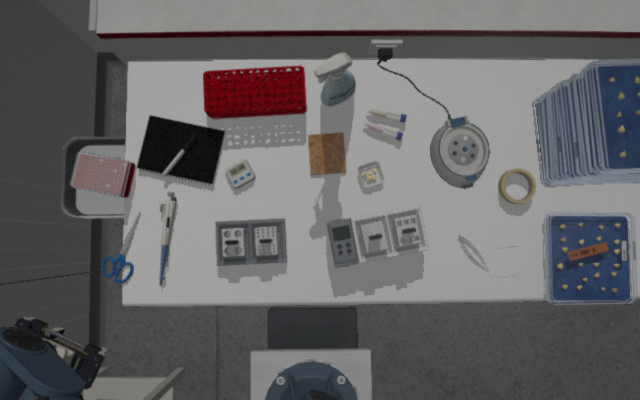

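View pics/scene0.png

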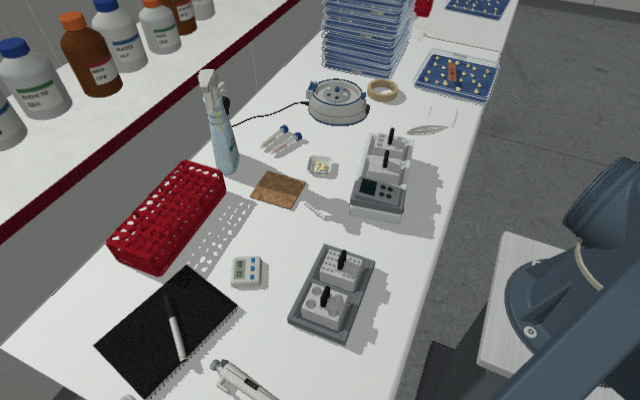

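The top view shows the tray at about (251,242), with coarse at (232,241) on the left and fine at (266,241) on the right. The heater is at about (377,237), panel at its left end (342,243), with plain at (375,237) next to it and square at (408,230). The mat is at (327,154). Next I measure these with ray casts and depth.

```bash
cat > h.py <<'E'
from station import env, vision
import cv2, numpy as np
def cam(n):
    c=vision.get_calibration(n); f=200/np.tan(np.radians(c["fovy"])/2)
    return c,f
def rays(n,uv):
    """pixels -> (camera centre, world ray directions with camera z = 1)"""
    c,f=cam(n); d=(np.asarray(uv,float).reshape(-1,2)-[c["cx"],c["cy"]])/f
    r=d.copy()
    for _ in range(8): r=d/(1+c["k1"]*(r**2).sum(1,keepdims=True))
    R=c["R"]; return -R.T@c["t"], np.c_[r,np.ones(len(r))]@R
def onplane(n,uv,z):
    o,d=rays(n,uv); return o+d*((z-o[2])/d[:,2])[:,None]
def cloud(n,dep):
    v,u=np.mgrid[:400,:640]; o,d=rays(n,np.c_[u.ravel(),v.ravel()])
    return (o+d*dep.reshape(-1,1)).reshape(400,640,3)
def rect(p):
    """centre, yaw of the long side from +y, (short,long) of xy points, mm/deg"""
    (cx,cy),(w,h),a=cv2.minAreaRect((p[:,:2]*1000).astype(np.float32))
    if w>h: a-=90; w,h=h,w
    return np.round([cx,cy,(a+90)%180-90,w,h],1)
E
python3 - <<'E'
from h import *
p=cv2.imread("pics/top0.png"); P=cloud("top",np.load("top0.npy")); X,Y,Z=P[...,0],P[...,1],P[...,2]
hsv=cv2.cvtColor(p,cv2.COLOR_BGR2HSV)
def box(u0,v0,u1,v1):
    m=np.zeros((400,640),bool); m[v0:v1,u0:u1]=1; return m
def big(m):
    n,l,s,_=cv2.connectedComponentsWithStats(m.astype(np.uint8)); return l==1+s[1:,4].argmax()
H=box(322,200,432,272);T=box(208,212,294,272);M=box(300,125,355,182)
for nm,m in [("heater deck+",H&(Z>.05)&(Z<.075)),("panel",H&(Z>.076)&(Z<.09)),("tray",T&(Z>.016)&(Z<.036)),("mat",M&(hsv[...,1]>90))]:
    m=big(m); print(nm,m.sum(),rect(P[m]),np.median(Z[m]).round(4))
for nm,b,z in [("plain",box(358,215,390,258),.08),("square",box(391,210,425,252),.08),("coarse",box(219,224,248,260),.046),("fine",box(250,224,282,260),.046)]:
    m=big(b&(abs(Z-z)<.007)); g=b&(Z>z+.025)
    print(nm,rect(P[m]),np.median(Z[m]).round(4),"grip",g.sum(),rect(P[g]),P[g].mean(0).round(4) if g.any() else "")
c=np.hstack([cv2.resize(p[205:275,205:295],None,fx=4,fy=4),cv2.resize(p[205:275,325:435],None,fx=4,fy=4)])
cv2.imwrite("pics/crop.png",c)
E
```

```text
heater deck+ 2222 [ 450.1 -176.2   10.1  118.5  244.7] 0.0604
panel 569 [ 447.7 -164.6  -77.7   56.3   71.9] 0.0805
tray 1449 [438.6 152.5   2.4 115.5 181.7] 0.0245
mat 1314 [584.4 -55.  -87.1  91.7 283.7] 0.0083
plain [ 447.7 -164.8  -78.2   57.2   71.7] 0.0804 grip 53 [441.9 -97.8   4.9  11.  162.3] [ 0.4471 -0.1527  0.2046]
square [ 462.4 -248.8  -80.5   56.9   72.2] 0.0803 grip 52 [ 449.8 -139.7    6.6    9.7  246.9] [ 0.4607 -0.2303  0.2077]
coarse [437.8 194.8 -87.1  54.7  72.2] 0.0456 grip 47 [441.3  95.3   2.1   9.9 223.4] [0.4383 0.1713 0.2113]
fine [440.6 110.8 -86.6  56.2  71.8] 0.046 grip 50 [439.9  53.6  -0.5   7.5 140.2] [0.4405 0.1024 0.1537]
```

View pics/crop.png

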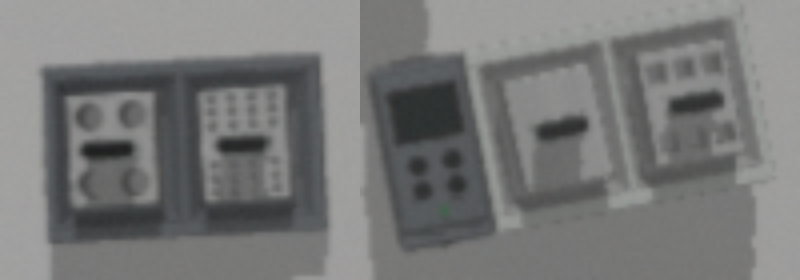

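Both block pairs measure as expected: tops at 80 and 46 mm, sizes right, and about 84–86 mm apart. Next I locate the mat on its plane and cross-check with the scene camera.

```bash
cat >> h.py <<'E'
def go(x,y,z,yaw=None):
    """tool-frame fractions from the measured pose to a world TCP target (m) and tool-y yaw (deg, mod 180)"""
    s=env.sense(); R=cv2.Rodrigues(np.array(s["eef_rot"]))[0]
    d=R.T@(np.array([x,y,z])-s["position"])/.5
    cur=np.degrees(np.arctan2(R[1,1],R[0,1]))
    t=0 if yaw is None else -((yaw-cur+90)%180-90)/30
    return d.round(4),"turn",round(t,3),"yaw",round(cur,2),"tilt",R[:,2].round(4)
E
python3 - <<'E'
from h import *
p=cv2.imread("pics/top0.png"); hsv=cv2.cvtColor(p,cv2.COLOR_BGR2HSV)
m=np.zeros((400,640),bool); m[125:182,300:355]=1; m&=hsv[...,1]>90
v,u=np.nonzero(m); print("mat top",rect(onplane("top",np.c_[u,v],.008)))
q=cv2.imread("pics/scene0.png"); hs=cv2.cvtColor(q,cv2.COLOR_BGR2HSV)
m=np.zeros((400,640),bool); m[165:215,245:310]=1; m&=hs[...,1]>90
v,u=np.nonzero(m); print("mat scene",rect(onplane("scene",np.c_[u,v],.008)))
P=cloud("scene",np.load("scene0.npy"))
for nm,c,z in [("plain",(447.7,-164.8),.08),("square",(462.4,-248.8),.08),("coarse",(437.8,194.8),.046),("fine",(440.6,110.8),.046)]:
    d=np.hypot(P[...,0]-c[0]/1e3,P[...,1]-c[1]/1e3)
    t=(d<.045)&(abs(P[...,2]-z)<.006); g=(d<.03)&(P[...,2]>z+.029)&(P[...,2]<z+.042)
    print(nm,t.sum(),rect(P[t]),"grip",g.sum(),P[g].mean(0).round(4),rect(P[g]))
print(go(.448,-.165,.22,11))
E
```

```text
mat top [672.5 -50.5 -86.7  91.3 105.9]
mat scene [670.6 -45.9 -86.9  95.6 108.1]
plain 512 [ 446.5 -163.2  -77.6   60.5   71.9] grip 43 [ 0.4455 -0.1591  0.1143] [ 446.3 -161.7   17.5    9.1   28.9]
square 408 [ 461.2 -246.1  -80.6   60.1   71.6] grip 37 [ 0.4608 -0.244   0.1141] [ 461.4 -246.3   16.     9.9   30.5]
coarse 795 [436.4 197.8 -86.4  58.7  72.4] grip 94 [0.4362 0.1993 0.0799] [436.9 198.2   3.6  10.6  29.7]
fine 798 [439.2 112.4 -86.5  57.7  72. ] grip 73 [0.4387 0.1139 0.0802] [439.5 112.3   3.3  10.1  29.4]
(array([-0.953 , -1.0384, -0.0027]), 'turn', np.float64(1.837), 'yaw', np.float64(66.12), 'tilt', array([-5.e-04, -9.e-04, -1.e+00]))
```

The two cameras agree to within 3 mm (I use the averages): plain (447,-164), square (462,-247.5), coarse (437,196), fine (440,111.5), mat centre (671.5,-48) with yaw 3°. I start moving towards plain.

Emit:
{"method": "step_arm", "body": {"motion": [1, -0.48, -0.52, 0, 0.9, 1, -0.48, -0.52, 0, 0.9, 1, -0.48, -0.52, 0, 0.9, 1, -0.48, -0.52, 0, 0.9, 1, -0.48, -0.52, 0, 0.9, 1, -0.48, -0.52, 0, 0.9, 1, -0.48, -0.52, 0, 0.9, 1, -0.48, -0.52, 0, 0.9, 1, -0.48, -0.52, 0, 0.9, 1, -0.48, -0.52, 0, 0.9], "squeeze": 40}}

```text
time: 0.93
position: [0.3375, 0.1652, 0.2186]
eef_rot: [1.354, 2.834, -0.001]
wrist_force: [0.8, 0.7, -0.2]
width: 0.0932
grip_force: 0.0
```

```bash
python3 -c "
from h import *
print(env.sense()['time'],go(.447,-.164,.16,11))"
```

```text
0.9333 (array([-0.6497, -0.2431,  0.1176]), 'turn', np.float64(0.93), 'yaw', np.float64(38.91), 'tilt', array([ 1.e-04, -6.e-04, -1.e+00]))
```

Emit:
{"method": "step_arm", "body": {"motion": [1, -0.65, -0.243, 0.118, 0.93, 1, -0.65, -0.243, 0.118, 0.93, 1, -0.65, -0.243, 0.118, 0.93, 1, -0.65, -0.243, 0.118, 0.93, 1, -0.65, -0.243, 0.118, 0.93, 1, -0.65, -0.243, 0.118, 0.93, 1, -0.65, -0.243, 0.118, 0.93, 1, -0.65, -0.243, 0.118, 0.93, 1, -0.65, -0.243, 0.118, 0.93, 1, -0.65, -0.243, 0.118, 0.93]}}

```text
time: 1.77
position: [0.4485, -0.1634, 0.1586]
eef_rot: [-1.997, -2.425, 0.001]
wrist_force: [-0.2, 0.5, -0.9]
width: 0.0926
grip_force: 0.0
```

```bash
python3 -c "
from h import *
print(env.sense()['time'],go(.447,-.164,.086,11))"
```

```text
1.7667 (array([-0.0007, -0.003 ,  0.1452]), 'turn', np.float64(0.002), 'yaw', np.float64(11.05), 'tilt', array([-6.e-04,  0.e+00, -1.e+00]))
```

Emit:
{"method": "step_arm", "body": {"motion": [1, -0.001, -0.003, 0.06, 0, 1, -0.001, -0.003, 0.11, 0, 1, -0.001, -0.003, 0.145, 0, 1, -0.001, -0.003, 0.145, 0, 0, -0.001, -0.003, 0.145, 0, -1, -0.001, -0.003, 0.145, 0, -1, -0.001, -0.003, 0.145, 0, -1, -0.001, -0.003, 0.145, 0, -1, -0.001, -0.003, 0.145, 0, -1, -0.001, -0.003, 0.145, 0], "squeeze": 40}}

```text
time: 2.6
position: [0.4465, -0.1617, 0.0877]
eef_rot: [1.993, 2.427, 0.0]
wrist_force: [-0.2, 0.3, -0.3]
width: 0.0577
grip_force: 0.0
```

Emit:
{"method": "step_arm", "body": {"motion": [-1, 0, 0, 0, 0, -1, 0, 0, 0, 0, -1, 0, 0, 0, 0, -1, 0, 0, 0, 0, -1, 0, 0, 0, 0]}}

```text
time: 3.02
position: [0.4462, -0.1616, 0.0871]
eef_rot: [-1.994, -2.428, 0.0]
wrist_force: [0.3, 0.1, -0.1]
width: 0.0241
grip_force: 0.0
```

```bash
python3 -c "
from h import *
print(env.sense()['time'],go(.6715,-.048,.22,3))"
```

```text
3.0167 (array([ 0.1352,  0.4861, -0.2658]), 'turn', np.float64(0.274), 'yaw', np.float64(11.22), 'tilt', array([-1.e-04,  1.e-04, -1.e+00]))
```

Emit:
{"method": "step_arm", "body": {"motion": [-1, 0, 0, 0, 0, -1, 0, 0, 0, 0, -1, 0, 0, 0, 0, -1, 0, 0, 0, 0, -1, 0, 0, -0.02, 0, -1, 0, 0, -0.06, 0, -1, 0, 0, -0.12, 0, -1, 0, 0, -0.18, 0, -1, 0, 0, -0.24, 0, -1, 0, 0, -0.265, 0]}}

```text
time: 3.85
position: [0.447, -0.1619, 0.2238]
eef_rot: [1.991, 2.425, 0.002]
wrist_force: [0.5, 0.1, -2.4]
width: 0.0101
grip_force: 40.0
```

```bash
python3 -c "
from h import *
print(env.sense()['time'],go(.6715,-.048,.22,3))"
```

```text
3.85 (array([0.1361, 0.4847, 0.009 ]), 'turn', np.float64(0.274), 'yaw', np.float64(11.22), 'tilt', array([ 0.0039, -0.0019, -1.    ]))
```

Emit:
{"method": "step_arm", "body": {"motion": [-1, 0.01, 0.03, 0, 0.05, -1, 0.025, 0.09, 0, 0.1, -1, 0.045, 0.16, 0, 0.15, -1, 0.065, 0.24, 0, 0.2, -1, 0.09, 0.32, 0, 0.274, -1, 0.11, 0.39, 0.009, 0.274, -1, 0.125, 0.44, 0.009, 0.274, -1, 0.132, 0.47, 0.009, 0.274, -1, 0.136, 0.485, 0.009, 0.274, -1, 0.136, 0.485, 0.009, 0.274]}}

```text
time: 4.68
position: [0.6712, -0.0471, 0.2149]
eef_rot: [-2.161, -2.279, 0.001]
wrist_force: [0.3, -0.5, -4.0]
width: 0.0094
grip_force: 40.0
```

```bash
python3 -c "
from h import *
s=env.sense();print(s['time'],s['position'],s['width'],go(.6715,-.048,.056,3))"
```

```text
4.6833 [ 0.67123891 -0.04705205  0.21487377] 0.00940326432509768 (array([-0.002 ,  0.0006,  0.3177]), 'turn', np.float64(0.002), 'yaw', np.float64(3.05), 'tilt', array([-7.e-04,  1.e-04, -1.e+00]))
```

Emit:
{"method": "step_arm", "body": {"motion": [-1, 0, 0, 0.03, 0, -1, 0, 0, 0.09, 0, -1, 0, 0, 0.16, 0, -1, 0, 0, 0.22, 0, -1, 0, 0, 0.26, 0, -1, 0, 0, 0.29, 0, -1, 0, 0, 0.305, 0, -1, 0, 0, 0.312, 0, -1, 0, 0, 0.317, 0, -1, 0, 0, 0.318, 0]}}

```text
time: 5.52
position: [0.671, -0.048, 0.057]
eef_rot: [2.162, 2.278, 0.001]
wrist_force: [-0.7, -0.2, -3.7]
width: 0.0096
grip_force: 40.0
```

Emit:
{"method": "step_arm", "body": {"motion": [-1, 0, 0, 0.001, 0, -1, 0, 0, 0.002, 0]}}

```text
time: 5.68
position: [0.6713, -0.0478, 0.0561]
eef_rot: [2.162, 2.278, 0.001]
wrist_force: [-0.2, 0.2, -3.1]
width: 0.0097
grip_force: 40.0
```

Emit:
{"method": "step_arm", "body": {"motion": [-1, 0, 0, 0.002, 0, -1, 0, 0, 0.003, 0, -1, 0, 0, 0.003, 0]}}

```text
time: 5.93
position: [0.6713, -0.0478, 0.055]
eef_rot: [2.162, 2.278, 0.001]
wrist_force: [-2.2, 1.2, 5.9]
width: 0.0096
grip_force: 40.0
```

Emit:
{"method": "step_arm", "body": {"motion": [-1, 0, 0, 0.002, 0, -1, 0, 0, 0.002, 0]}}

```text
time: 6.1
position: [0.6714, -0.0477, 0.055]
eef_rot: [2.162, 2.278, 0.001]
wrist_force: [-6.5, 0.1, 14.8]
width: 0.01
grip_force: 40.0
```

Emit:
{"method": "step_arm", "body": {"motion": [0.2, 0, 0, -0.001, 0, 0.2, 0, 0, -0.001, 0, 0.2, 0, 0, -0.001, 0, 0.2, 0, 0, -0.001, 0, 0.2, 0, 0, -0.001, 0, 0.2, 0, 0, -0.001, 0, 0.2, 0, 0, -0.05, 0, 0.2, 0, 0, -0.12, 0, 0.2, 0, 0, -0.2, 0, 0.2, 0, 0, -0.2, 0]}}

```text
time: 6.93
position: [0.6742, -0.0481, 0.1607]
eef_rot: [2.156, 2.272, 0.01]
wrist_force: [0.9, -0.0, 1.3]
width: 0.0557
grip_force: 0.0
```

```bash
python3 -c "
from h import *
s=env.sense();print(s['time'],s['position'],s['width'],go(.440,.1115,.13,3))"
```

```text
6.9333 [ 0.67420441 -0.04810352  0.16067406] 0.05574043773714225 (array([ 0.3434, -0.4517,  0.0557]), 'turn', np.float64(0.0), 'yaw', np.float64(3.0), 'tilt', array([ 0.011 , -0.0015, -0.9999]))
```

Emit:
{"method": "step_arm", "body": {"motion": [0.2, 0.343, -0.446, 0, 0, 0.2, 0.343, -0.446, 0, 0, 0.2, 0.343, -0.446, 0, 0, 0.2, 0.343, -0.446, 0, 0, 0.2, 0.343, -0.446, 0.05, 0, 0.2, 0.343, -0.446, 0.05, 0, 0.2, 0.343, -0.446, 0.05, 0, 0.2, 0.343, -0.446, 0.05, 0, 0.2, 0.343, -0.446, 0.05, 0, 0.2, 0.343, -0.446, 0.05, 0]}}

```text
time: 7.77
position: [0.4402, 0.1119, 0.1281]
eef_rot: [2.161, 2.278, 0.002]
wrist_force: [0.4, 0.4, -0.9]
width: 0.0557
grip_force: 0.0
```

```bash
python3 -c "
from h import *
s=env.sense();print(s['time'],s['position'],s['width'],go(.440,.1115,.052,3.2))
p,d=vision.capture('scene'); cv2.imwrite('pics/s1.png',p)"
```

```text
7.7667 [0.44022909 0.11185341 0.12807929] 0.055670967724051876 (array([-0.0007, -0.0007,  0.1522]), 'turn', np.float64(-0.006), 'yaw', np.float64(3.02), 'tilt', array([ 1.5e-03,  1.0e-04, -1.0e+00]))
```

View pics/s1.png

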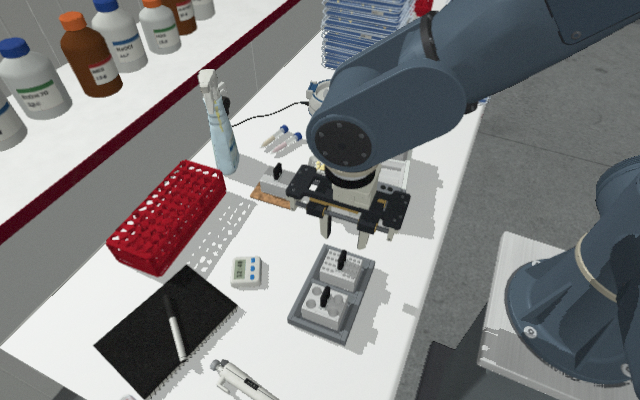

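The plain block stands on the mat at (278,180), and the fingers at (345,230) are above the fine block. I descend and grip.

Emit:
{"method": "step_arm", "body": {"motion": [0.2, 0, 0, 0.05, 0, 0.2, 0, 0, 0.11, 0, 0.2, 0, 0, 0.152, 0, 0.2, 0, 0, 0.152, 0, -1, 0, 0, 0.152, 0, -1, 0, 0, 0.152, 0, -1, 0, 0, 0.152, 0, -1, 0, 0, 0.152, 0, -1, 0, 0, 0.152, 0, -1, 0, 0, 0.152, 0]}}

```text
time: 8.65
position: [0.4395, 0.112, 0.0522]
eef_rot: [2.162, 2.278, 0.001]
wrist_force: [0.4, 0.0, -0.9]
width: 0.0206
grip_force: 0.0
```

Emit:
{"method": "step_arm", "body": {"motion": [-1, 0, 0, 0, 0, -1, 0, 0, 0, 0, -1, 0, 0, 0, 0, -1, 0, 0, 0, 0]}}

```text
time: 8.98
position: [0.4395, 0.112, 0.0518]
eef_rot: [2.162, 2.279, 0.001]
wrist_force: [1.2, 0.6, 2.8]
width: 0.0095
grip_force: 40.0
```

```bash
python3 -c "
from h import *
s=env.sense();print(s['time'],s['position'],s['width'],s['grip_force'],go(.4475,-.1637,.21,10))"
```

```text
8.9833 [0.43947883 0.11196259 0.05180654] 0.009534449710988253 39.9999725818634 (array([-0.5514, -0.0127, -0.3164]), 'turn', np.float64(-0.233), 'yaw', np.float64(3.0), 'tilt', array([ 5.e-04,  1.e-04, -1.e+00]))
```

Emit:
{"method": "step_arm", "body": {"motion": [-1, 0, 0, -0.02, 0, -1, 0, 0, -0.06, 0, -1, 0, 0, -0.13, 0, -1, 0, 0, -0.2, 0, -1, 0, 0, -0.26, 0, -1, -0.03, 0, -0.3, 0, -1, -0.08, 0, -0.316, -0.05, -1, -0.15, -0.003, -0.316, -0.1, -1, -0.22, -0.006, -0.316, -0.15, -1, -0.3, -0.01, -0.316, -0.233]}}

```text
time: 9.82
position: [0.4413, -0.039, 0.2102]
eef_rot: [-2.017, -2.409, -0.0]
wrist_force: [1.5, 0.3, -4.0]
width: 0.0097
grip_force: 40.0
```

```bash
python3 -c "
from h import *
s=env.sense();print(s['time'],s['position'],s['width'],s['grip_force'],go(.4475,-.1637,.21,10))"
```

```text
9.8167 [ 0.44130783 -0.03902354  0.21024767] 0.009678276879623712 40.00056982040405 (array([-0.2476, -0.0316,  0.0004]), 'turn', np.float64(0.004), 'yaw', np.float64(10.12), 'tilt', array([-1.e-04,  2.e-04, -1.e+00]))
```

Emit:
{"method": "step_arm", "body": {"motion": [-1, -0.06, -0.008, 0, 0, -1, -0.12, -0.016, 0, 0, -1, -0.18, -0.023, 0, 0, -1, -0.22, -0.029, 0, 0, -1, -0.24, -0.032, 0, 0, -1, -0.248, -0.032, 0, 0, -1, -0.248, -0.032, 0, 0, -1, -0.248, -0.032, 0, 0]}}

```text
time: 10.48
position: [0.4476, -0.1621, 0.2096]
eef_rot: [-2.019, -2.406, -0.0]
wrist_force: [0.8, 0.7, -3.5]
width: 0.0099
grip_force: 40.0
```

```bash
python3 -c "
from h import *
s=env.sense();print(s['time'],s['position'],s['width'],s['grip_force'],go(.4475,-.1637,.088,10))"
```

```text
10.4833 [ 0.44764207 -0.16211853  0.20963238] 0.009884391742289906 39.99868333339691 (array([-0.0032, -0.0007,  0.2433]), 'turn', np.float64(0.0), 'yaw', np.float64(10.01), 'tilt', array([-5.e-04,  5.e-04, -1.e+00]))
```

Emit:
{"method": "step_arm", "body": {"motion": [-1, -0.003, -0.001, 0.04, 0, -1, -0.003, -0.001, 0.09, 0, -1, -0.003, -0.001, 0.13, 0, -1, -0.003, -0.001, 0.16, 0, -1, -0.003, -0.001, 0.18, 0, -1, -0.003, -0.001, 0.2, 0, -1, -0.003, -0.001, 0.215, 0, -1, -0.003, -0.001, 0.23, 0, -1, -0.003, -0.001, 0.24, 0, -1, -0.003, -0.001, 0.243, 0]}}

```text
time: 11.32
position: [0.4475, -0.1645, 0.0876]
eef_rot: [-2.019, -2.406, 0.0]
wrist_force: [-0.1, 0.4, -3.0]
width: 0.0098
grip_force: 40.0
```

Emit:
{"method": "step_arm", "body": {"motion": [-1, 0, 0, 0.002, 0, -1, 0, 0, 0.004, 0, -1, 0, 0, 0.005, 0]}}

```text
time: 11.57
position: [0.4478, -0.1647, 0.0859]
eef_rot: [2.019, 2.406, 0.0]
wrist_force: [1.3, 0.5, -2.8]
width: 0.0097
grip_force: 40.0
```

Emit:
{"method": "step_arm", "body": {"motion": [-1, 0, 0, 0.001, 0, -1, 0, 0, 0.003, 0, -1, 0, 0, 0.003, 0]}}

```text
time: 11.82
position: [0.4479, -0.1648, 0.0858]
eef_rot: [2.019, 2.406, 0.0]
wrist_force: [-7.2, 4.0, 21.2]
width: 0.0096
grip_force: 40.0
```

Emit:
{"method": "step_arm", "body": {"motion": [0.2, 0, 0, 0, 0, 0.2, 0, 0, 0, 0, 0.2, 0, 0, 0, 0, 0.2, 0, 0, 0, 0, 0.2, 0, 0, 0, 0, 0.2, 0, 0, 0, 0, 0.2, 0, 0, -0.04, 0, 0.2, 0, 0, -0.1, 0, 0.2, 0, 0, -0.14, 0, 0.2, 0, 0, -0.14, 0]}}

```text
time: 12.65
position: [0.4493, -0.1654, 0.1576]
eef_rot: [2.016, 2.402, 0.002]
wrist_force: [0.4, -0.1, 0.6]
width: 0.0555
grip_force: 0.0
```

```bash
python3 -c "
from h import *
s=env.sense();print(s['time'],s['position'],s['width'],s['grip_force'],go(.462,-.2477,.153,9.7))"
```

```text
12.65 [ 0.44928828 -0.16539248  0.15760297] 0.05545245236536634 0.0 (array([-0.1665, -0.0036,  0.0097]), 'turn', np.float64(0.01), 'yaw', np.float64(9.99), 'tilt', array([ 0.0052, -0.0025, -1.    ]))
```

Emit:
{"method": "step_arm", "body": {"motion": [0.2, -0.08, -0.001, 0, 0, 0.2, -0.15, -0.001, 0, 0, 0.2, -0.168, -0.001, 0, 0, 0.2, -0.168, -0.001, 0, 0, 0.2, -0.168, -0.001, 0, 0]}}

```text
time: 13.07
position: [0.4611, -0.2469, 0.1532]
eef_rot: [-2.02, -2.404, 0.0]
wrist_force: [0.8, 0.7, 0.3]
width: 0.0558
grip_force: 0.0
```

```bash
python3 -c "
from h import *
s=env.sense();print(s['time'],s['position'],s['width'],s['grip_force'],go(.462,-.2477,.086,9.7))"
```

```text
13.0667 [ 0.46106901 -0.24691372  0.15321977] 0.05576260103012061 0.0 (array([-0.002 ,  0.0017,  0.1344]), 'turn', np.float64(0.008), 'yaw', np.float64(9.93), 'tilt', array([-0.0014,  0.0011, -1.    ]))
```

Emit:
{"method": "step_arm", "body": {"motion": [0.2, -0.001, 0.001, 0.05, 0, 0.2, -0.001, 0.001, 0.1, 0, 0.2, -0.001, 0.001, 0.134, 0, 0.2, -0.001, 0.001, 0.134, 0, -1, -0.001, 0.001, 0.134, 0, -1, -0.001, 0.001, 0.134, 0, -1, -0.001, 0.001, 0.134, 0, -1, -0.001, 0.001, 0.134, 0, -1, -0.001, 0.001, 0.134, 0, -1, -0.001, 0.001, 0.134, 0]}}

```text
time: 13.9
position: [0.4624, -0.2479, 0.0876]
eef_rot: [2.019, 2.406, 0.0]
wrist_force: [-1.1, 0.3, -0.5]
width: 0.0204
grip_force: 0.0
```

Emit:
{"method": "step_arm", "body": {"motion": [-1, 0, 0, 0, 0, -1, 0, 0, 0, 0, -1, 0, 0, 0, 0, -1, 0, 0, 0, 0]}}

```text
time: 14.23
position: [0.4623, -0.2479, 0.0873]
eef_rot: [2.02, 2.406, -0.0]
wrist_force: [-0.7, 0.5, 4.1]
width: 0.0096
grip_force: 40.0
```

```bash
python3 -c "
from h import *
s=env.sense();print(s['time'],s['position'],s['width'],s['grip_force'],go(.440,.1105,.21,2.5))"
```

```text
14.2333 [ 0.46228529 -0.24789438  0.08729859] 0.009605171399597781 39.994770884513855 (array([ 0.7136,  0.0805, -0.2455]), 'turn', np.float64(0.25), 'yaw', np.float64(9.99), 'tilt', array([ 1.e-04, -1.e-04, -1.e+00]))
```

Emit:
{"method": "step_arm", "body": {"motion": [-1, 0, 0, -0.02, 0, -1, 0, 0, -0.06, 0, -1, 0, 0, -0.13, 0, -1, 0.01, 0, -0.2, 0, -1, 0.05, 0.005, -0.24, 0, -1, 0.1, 0.011, -0.246, 0.05, -1, 0.17, 0.019, -0.246, 0.1, -1, 0.24, 0.027, -0.246, 0.15, -1, 0.31, 0.035, -0.246, 0.2, -1, 0.38, 0.043, -0.246, 0.25]}}

```text
time: 15.07
position: [0.4496, -0.0554, 0.2104]
eef_rot: [-2.174, -2.267, 0.0]
wrist_force: [1.1, -0.5, -4.5]
width: 0.01
grip_force: 40.0
```

```bash
python3 -c "
from h import *
s=env.sense();print(s['time'],s['position'],s['width'],s['grip_force'],go(.440,.1105,.18,2.5))"
```

```text
15.0667 [ 0.4495845 -0.0554044  0.2103633] 0.010017725354714903 39.99089956283569 (array([ 0.3323, -0.0053,  0.0608]), 'turn', np.float64(-0.004), 'yaw', np.float64(2.39), 'tilt', array([-5.e-04,  2.e-04, -1.e+00]))
```

Emit:
{"method": "step_arm", "body": {"motion": [-1, 0.07, -0.001, 0, 0, -1, 0.14, -0.002, 0, 0, -1, 0.21, -0.003, 0, 0, -1, 0.27, -0.004, 0, 0, -1, 0.31, -0.005, 0.02, 0, -1, 0.33, -0.005, 0.04, 0, -1, 0.332, -0.005, 0.06, 0, -1, 0.332, -0.005, 0.06, 0, -1, 0.332, -0.005, 0.06, 0]}}

```text
time: 15.82
position: [0.4404, 0.1078, 0.1796]
eef_rot: [-2.173, -2.268, 0.003]
wrist_force: [0.8, -0.5, -3.8]
width: 0.0097
grip_force: 40.0
```

```bash
python3 -c "
from h import *
s=env.sense();print(s['time'],s['position'],s['width'],s['grip_force'],go(.440,.1105,.055,2.5))"
```

```text
15.8167 [0.44042535 0.10783146 0.17959236] 0.009736120650123423 39.992308616638184 (array([ 5.500e-03, -2.000e-04,  2.492e-01]), 'turn', np.float64(-0.001), 'yaw', np.float64(2.46), 'tilt', array([-1.8e-03, -5.0e-04, -1.0e+00]))
```

Emit:
{"method": "step_arm", "body": {"motion": [-1, 0.003, 0, 0.04, 0, -1, 0.003, 0, 0.09, 0, -1, 0.003, 0, 0.13, 0, -1, 0.003, 0, 0.16, 0, -1, 0.003, 0, 0.185, 0, -1, 0.003, 0, 0.205, 0, -1, 0.003, 0, 0.222, 0, -1, 0.003, 0, 0.236, 0, -1, 0.003, 0, 0.246, 0, -1, 0.003, 0, 0.249, 0]}}

```text
time: 16.65
position: [0.4406, 0.1101, 0.0552]
eef_rot: [-2.173, -2.269, 0.001]
wrist_force: [-0.7, 0.9, -3.6]
width: 0.0101
grip_force: 40.0
```

Emit:
{"method": "step_arm", "body": {"motion": [-1, 0, 0, 0.001, 0, -1, 0, 0, 0.003, 0, -1, 0, 0, 0.004, 0, -1, 0, 0, 0.004, 0]}}

```text
time: 16.98
position: [0.4408, 0.1103, 0.0538]
eef_rot: [2.172, 2.269, 0.001]
wrist_force: [0.9, 0.1, -3.4]
width: 0.01
grip_force: 40.0
```

Emit:
{"method": "step_arm", "body": {"motion": [-1, 0, 0, 0.001, 0, -1, 0, 0, 0.003, 0, -1, 0, 0, 0.003, 0]}}

```text
time: 17.23
position: [0.4409, 0.1103, 0.0533]
eef_rot: [2.172, 2.269, 0.001]
wrist_force: [-6.5, -1.1, 15.4]
width: 0.0098
grip_force: 40.0
```

Emit:
{"method": "step_arm", "body": {"motion": [0.2, 0, 0, 0, 0, 0.2, 0, 0, 0, 0, 0.2, 0, 0, 0, 0, 0.2, 0, 0, 0, 0, 0.2, 0, 0, 0, 0, 0.2, 0, 0, 0, 0, 0.2, 0, 0, -0.04, 0, 0.2, 0, 0, -0.1, 0, 0.2, 0, 0, -0.14, 0, 0.2, 0, 0, -0.14, 0]}}

```text
time: 18.07
position: [0.4425, 0.1105, 0.1254]
eef_rot: [2.17, 2.267, 0.007]
wrist_force: [0.5, 0.1, 0.7]
width: 0.0553
grip_force: 0.0
```

Emit:
{"method": "step_arm", "body": {"motion": [0.2, 0.08, -0.003, 0, 0, 0.2, 0.15, -0.005, 0, 0, 0.2, 0.171, -0.005, 0, 0, 0.2, 0.171, -0.005, 0, 0, 0.2, 0.171, -0.005, 0, 0]}}

```text
time: 18.48
position: [0.4341, 0.1954, 0.1215]
eef_rot: [-2.171, -2.271, 0.002]
wrist_force: [-0.3, -1.9, 0.1]
width: 0.0565
grip_force: 0.0
```

```bash
python3 -c "
from h import *
s=env.sense();print(s['time'],s['position'],s['width'],s['grip_force'],go(.437,.1963,.052,3))"
```

```text
18.4833 [0.43405106 0.19543016 0.12145578] 0.05647536498468936 0.0 (array([0.0015, 0.0061, 0.1389]), 'turn', np.float64(-0.014), 'yaw', np.float64(2.58), 'tilt', array([-1.e-03, -6.e-04, -1.e+00]))
```

Emit:
{"method": "step_arm", "body": {"motion": [0.2, 0.001, 0.005, 0.05, 0, 0.2, 0.001, 0.005, 0.1, 0, 0.2, 0.001, 0.005, 0.139, 0, 0.2, 0.001, 0.005, 0.139, 0, -1, 0.001, 0.005, 0.139, 0, -1, 0.001, 0.005, 0.139, 0, -1, 0.001, 0.005, 0.139, 0, -1, 0.001, 0.005, 0.139, 0, -1, 0.001, 0.005, 0.139, 0, -1, 0.001, 0.005, 0.139, 0]}}

```text
time: 19.32
position: [0.4372, 0.1962, 0.0532]
eef_rot: [2.172, 2.269, 0.001]
wrist_force: [1.0, 0.7, -0.7]
width: 0.0205
grip_force: 0.0
```

Emit:
{"method": "step_arm", "body": {"motion": [-1, 0, 0, 0, 0, -1, 0, 0, 0, 0, -1, 0, 0, 0, 0, -1, 0, 0, 0, 0]}}

```text
time: 19.65
position: [0.4371, 0.1962, 0.0527]
eef_rot: [2.172, 2.269, 0.0]
wrist_force: [-0.4, 0.9, 1.9]
width: 0.01
grip_force: 40.0
```

```bash
python3 -c "
from h import *
s=env.sense();print(s['time'],s['position'],s['width'],s['grip_force'],go(.4625,-.248,.21,10))"
```

```text
19.65 [0.43709712 0.19622967 0.05273503] 0.009992810799631793 39.99931812286377 (array([-0.8898,  0.0122, -0.3146]), 'turn', np.float64(-0.25), 'yaw', np.float64(2.49), 'tilt', array([ 3.e-04,  1.e-04, -1.e+00]))
```

Emit:
{"method": "step_arm", "body": {"motion": [-1, 0, 0, -0.02, 0, -1, 0, 0, -0.06, 0, -1, 0, 0, -0.13, 0, -1, 0, 0, -0.2, 0, -1, 0, 0, -0.26, 0, -1, -0.03, 0, -0.3, 0, -1, -0.08, 0.001, -0.315, -0.05, -1, -0.15, 0.002, -0.315, -0.1, -1, -0.22, 0.003, -0.315, -0.15, -1, -0.3, 0.004, -0.315, -0.2]}}

```text
time: 20.48
position: [0.4449, 0.0455, 0.2108]
eef_rot: [2.048, 2.382, 0.0]
wrist_force: [0.9, -0.2, -2.9]
width: 0.0099
grip_force: 40.0
```

```bash
python3 -c "
from h import *
s=env.sense();print(s['time'],s['position'],s['width'],s['grip_force'],go(.4625,-.248,.21,10))"
```

```text
20.4833 [0.44485216 0.0454585  0.21082193] 0.00993397964154269 39.99985992908478 (array([-0.5856, -0.0533,  0.0016]), 'turn', np.float64(-0.045), 'yaw', np.float64(8.64), 'tilt', array([ 2.e-04,  2.e-04, -1.e+00]))
```

Emit:
{"method": "step_arm", "body": {"motion": [-1, -0.08, -0.007, 0, -0.045, -1, -0.16, -0.014, 0, -0.045, -1, -0.24, -0.022, 0, -0.045, -1, -0.32, -0.029, 0, -0.045, -1, -0.4, -0.036, 0, -0.045, -1, -0.47, -0.043, 0, -0.045, -1, -0.53, -0.048, 0, -0.045, -1, -0.565, -0.051, 0, -0.045, -1, -0.58, -0.053, 0, -0.045, -1, -0.585, -0.053, 0, -0.045]}}

```text
time: 21.32
position: [0.462, -0.2475, 0.2102]
eef_rot: [-2.024, -2.402, 0.0]
wrist_force: [-0.4, 0.1, -2.9]
width: 0.0099
grip_force: 40.0
```

Emit:
{"method": "step_arm", "body": {"motion": [-1, 0, 0, 0, 0, -1, 0, 0, 0, 0]}}

```text
time: 21.48
position: [0.4623, -0.2457, 0.2102]
eef_rot: [-2.022, -2.404, -0.0]
wrist_force: [-0.3, -0.4, -1.5]
width: 0.0098
grip_force: 40.0
```

```bash
python3 -c "
from h import *
s=env.sense();print(s['time'],s['position'],s['width'],s['grip_force'],go(.4625,-.248,.0885,10))"
```

```text
21.4833 [ 0.46233107 -0.24570899  0.21023985] 0.009816034626147668 39.99839901924133 (array([-0.0047, -0.0004,  0.2435]), 'turn', np.float64(-0.004), 'yaw', np.float64(9.88), 'tilt', array([-3.e-04,  5.e-04, -1.e+00]))
```

Emit:
{"method": "step_arm", "body": {"motion": [-1, -0.003, 0, 0.04, 0, -1, -0.003, 0, 0.09, 0, -1, -0.003, 0, 0.13, 0, -1, -0.003, 0, 0.16, 0, -1, -0.003, 0, 0.18, 0, -1, -0.003, 0, 0.2, 0, -1, -0.003, 0, 0.215, 0, -1, -0.003, 0, 0.23, 0, -1, -0.003, 0, 0.24, 0, -1, -0.003, 0, 0.243, 0]}}

```text
time: 22.32
position: [0.4626, -0.2481, 0.0881]
eef_rot: [-2.022, -2.403, 0.0]
wrist_force: [0.6, -0.1, -2.2]
width: 0.01
grip_force: 40.0
```

Emit:
{"method": "step_arm", "body": {"motion": [-1, 0, 0, 0.002, 0, -1, 0, 0, 0.003, 0, -1, 0, 0, 0.004, 0, -1, 0, 0, 0.004, 0]}}

```text
time: 22.65
position: [0.4628, -0.2484, 0.0869]
eef_rot: [2.022, 2.403, 0.0]
wrist_force: [0.5, 0.1, -2.3]
width: 0.0095
grip_force: 40.0
```

Emit:
{"method": "step_arm", "body": {"motion": [-1, 0, 0, 0.001, 0, -1, 0, 0, 0.002, 0, -1, 0, 0, 0.002, 0]}}

```text
time: 22.9
position: [0.4629, -0.2484, 0.0867]
eef_rot: [2.022, 2.403, 0.0]
wrist_force: [-4.2, 2.2, 10.3]
width: 0.01
grip_force: 40.0
```

Emit:
{"method": "step_arm", "body": {"motion": [0.2, 0, 0, 0, 0, 0.2, 0, 0, 0, 0, 0.2, 0, 0, 0, 0, 0.2, 0, 0, 0, 0, 0.2, 0, 0, 0, 0, 0.2, 0, 0, 0, 0, 0.2, 0, 0, -0.04, 0, 0.2, 0, 0, -0.1, 0, 0.2, 0, 0, -0.16, 0, 0.2, 0, 0, -0.16, 0]}}

```text
time: 23.73
position: [0.4648, -0.2496, 0.1707]
eef_rot: [2.018, 2.398, 0.001]
wrist_force: [0.9, -1.3, 0.9]
width: 0.0554
grip_force: 0.0
```

```bash
python3 -c "
from h import *
s=env.sense();print(s['time'],s['position'],s['width'],s['grip_force'],go(.6713,-.0478,.165,3))"
```

```text
23.7333 [ 0.46475606 -0.24960127  0.17066426] 0.055420445672435766 0.0 (array([0.3271, 0.4759, 0.0123]), 'turn', np.float64(0.228), 'yaw', np.float64(9.84), 'tilt', array([ 0.0064, -0.0042, -1.    ]))
```

Emit:
{"method": "step_arm", "body": {"motion": [0.2, 0.326, 0.479, 0, 0.228, 0.2, 0.326, 0.479, 0, 0.228, 0.2, 0.326, 0.479, 0, 0.228, 0.2, 0.326, 0.479, 0, 0.228, 0.2, 0.326, 0.479, 0, 0.228, 0.2, 0.326, 0.479, 0, 0.228, 0.2, 0.326, 0.479, 0, 0.228, 0.2, 0.326, 0.479, 0, 0.228, 0.2, 0.326, 0.479, 0, 0.228, 0.2, 0.326, 0.479, 0, 0.228]}}

```text
time: 24.57
position: [0.6702, -0.047, 0.1649]
eef_rot: [-2.162, -2.279, 0.001]
wrist_force: [0.1, -0.3, -0.3]
width: 0.0555
grip_force: 0.0
```

```bash
python3 - <<'E'
from h import *
s=env.sense();print(s['time'],s['position'],s['width'],go(.6713,-.0478,.054,3))
p,d=vision.capture('scene'); cv2.imwrite('pics/s2.png',p); P=cloud('scene',d)
D=np.hypot(P[...,0]-.6713,P[...,1]+.0478); t=(D<.045)&(abs(P[...,2]-.048)<.006); g=(D<.03)&(P[...,2]>.076)&(P[...,2]<.09)
print(t.sum(),rect(P[t]),g.sum(),rect(P[g]) if g.any() else '')
E
```

```text
24.5667 [ 0.67024417 -0.0469879   0.16491151] 0.05549400980589153 (array([-0.0017,  0.0023,  0.2218]), 'turn', np.float64(0.001), 'yaw', np.float64(3.02), 'tilt', array([-1.2e-03, -1.0e-04, -1.0e+00]))
477 [669.6 -49.9 -86.7  59.3  71.9] 49 [669.3 -49.1   7.1   9.8  26.9]
```

View pics/s2.png

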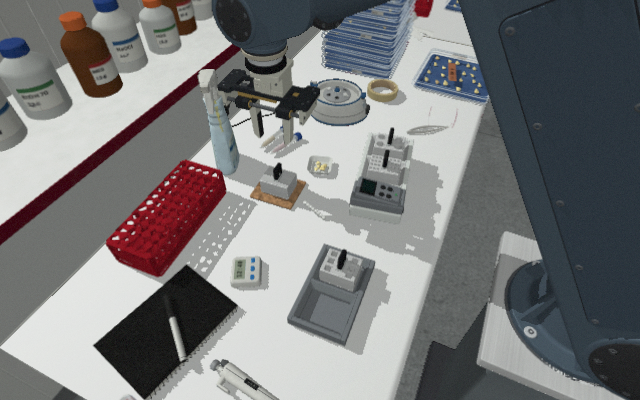

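The picture shows fine next to the panel (388,160), coarse in the far bay (395,140), square in the tray (343,262) and plain on the mat (278,180), with tray_left empty. I grip plain.

Emit:
{"method": "step_arm", "body": {"motion": [0.2, -0.001, 0.001, 0.07, 0, 0.2, -0.001, 0.001, 0.14, 0, 0.2, -0.001, 0.001, 0.19, 0, 0.2, -0.001, 0.001, 0.221, 0, 0.2, -0.001, 0.001, 0.221, 0, -1, -0.001, 0.001, 0.221, 0, -1, -0.001, 0.001, 0.221, 0, -1, -0.001, 0.001, 0.221, 0, -1, -0.001, 0.001, 0.221, 0, -1, -0.001, 0.001, 0.221, 0]}}

```text
time: 25.45
position: [0.6718, -0.0474, 0.0562]
eef_rot: [2.162, 2.278, 0.001]
wrist_force: [0.6, 0.5, -0.1]
width: 0.0267
grip_force: 0.0
```

Emit:
{"method": "step_arm", "body": {"motion": [-1, 0, 0, 0, 0, -1, 0, 0, 0, 0, -1, 0, 0, 0, 0, -1, 0, 0, 0, 0, -1, 0, 0, 0, 0]}}

```text
time: 25.87
position: [0.6714, -0.0472, 0.0553]
eef_rot: [2.163, 2.279, 0.0]
wrist_force: [-1.1, 0.3, 2.2]
width: 0.0095
grip_force: 40.0
```

```bash
python3 -c "
from h import *
s=env.sense();print(s['time'],s['position'],s['width'],s['grip_force'],go(.437,.1963,.18,2.5))"
```

```text
25.8667 [ 0.67137068 -0.04720502  0.05529171] 0.009516157585727845 40.000444650650024 (array([ 0.5109, -0.4426, -0.2494]), 'turn', np.float64(0.017), 'yaw', np.float64(3.0), 'tilt', array([ 1.e-04,  1.e-04, -1.e+00]))
```

Emit:
{"method": "step_arm", "body": {"motion": [-1, 0, 0, -0.02, 0, -1, 0, 0, -0.06, 0, -1, 0, 0, -0.13, 0, -1, 0.01, -0.009, -0.2, 0, -1, 0.03, -0.026, -0.24, 0, -1, 0.07, -0.06, -0.25, 0, -1, 0.12, -0.104, -0.25, 0, -1, 0.17, -0.147, -0.25, 0, -1, 0.22, -0.19, -0.25, 0, -1, 0.27, -0.234, -0.25, 0.017]}}

```text
time: 26.7
position: [0.5459, 0.0823, 0.1804]
eef_rot: [-2.173, -2.269, 0.0]
wrist_force: [0.5, -0.2, -3.3]
width: 0.0093
grip_force: 40.0
```

```bash
python3 -c "
from h import *
s=env.sense();print(s['time'],s['position'],s['width'],s['grip_force'],go(.437,.1963,.18,2.5))"
```

```text
26.7 [0.54593777 0.0823098  0.18036133] 0.009312793554764782 39.99783933162689 (array([ 0.2372, -0.2078,  0.0008]), 'turn', np.float64(-0.001), 'yaw', np.float64(2.48), 'tilt', array([-3.e-04,  0.e+00, -1.e+00]))
```

Emit:
{"method": "step_arm", "body": {"motion": [-1, 0.05, -0.044, 0, 0, -1, 0.1, -0.088, 0, 0, -1, 0.15, -0.131, 0, 0, -1, 0.19, -0.167, 0, 0, -1, 0.22, -0.193, 0, 0, -1, 0.235, -0.206, 0, 0, -1, 0.237, -0.208, 0, 0, -1, 0.237, -0.208, 0, 0, -1, 0.237, -0.208, 0, 0, -1, 0.237, -0.208, 0, 0]}}

```text
time: 27.53
position: [0.4391, 0.1946, 0.1801]
eef_rot: [2.174, 2.268, 0.0]
wrist_force: [-0.2, -1.4, -4.1]
width: 0.0099
grip_force: 40.0
```

```bash
python3 -c "
from h import *
s=env.sense();print(s['time'],s['position'],s['width'],s['grip_force'],go(.437,.1963,.055,2.5))"
```

```text
27.5333 [0.43911634 0.19464475 0.18013707] 0.009862302971966422 39.99879598617554 (array([ 0.0035, -0.0041,  0.2503]), 'turn', np.float64(-0.002), 'yaw', np.float64(2.43), 'tilt', array([ 2.e-04, -1.e-04, -1.e+00]))
```

Emit:
{"method": "step_arm", "body": {"motion": [-1, 0.002, -0.002, 0.04, 0, -1, 0.002, -0.002, 0.09, 0, -1, 0.002, -0.002, 0.13, 0, -1, 0.002, -0.002, 0.16, 0, -1, 0.002, -0.002, 0.185, 0, -1, 0.002, -0.002, 0.205, 0, -1, 0.002, -0.002, 0.222, 0, -1, 0.002, -0.002, 0.236, 0, -1, 0.002, -0.002, 0.246, 0, -1, 0.002, -0.002, 0.25, 0]}}

```text
time: 28.37
position: [0.4374, 0.1962, 0.0547]
eef_rot: [-2.173, -2.269, 0.0]
wrist_force: [0.2, -0.3, -3.0]
width: 0.0098
grip_force: 40.0
```

Emit:
{"method": "step_arm", "body": {"motion": [-1, 0, 0, 0.001, 0, -1, 0, 0, 0.003, 0, -1, 0, 0, 0.004, 0, -1, 0, 0, 0.004, 0]}}

```text
time: 28.7
position: [0.4375, 0.1964, 0.0534]
eef_rot: [2.172, 2.269, 0.001]
wrist_force: [-0.1, 0.4, -3.5]
width: 0.0094
grip_force: 40.0
```

Emit:
{"method": "step_arm", "body": {"motion": [-1, 0, 0, 0.001, 0, -1, 0, 0, 0.002, 0, -1, 0, 0, 0.002, 0]}}

```text
time: 28.95
position: [0.4375, 0.1964, 0.0532]
eef_rot: [2.172, 2.269, 0.001]
wrist_force: [-5.3, -2.5, 12.7]
width: 0.0098
grip_force: 40.0
```

Down; I release, lift clear and move aside for the check.

Emit:
{"method": "step_arm", "body": {"motion": [0.2, 0, 0, 0, 0, 0.2, 0, 0, 0, 0, 0.2, 0, 0, 0, 0, 0.2, 0, 0, 0, 0, 0.2, 0, 0, 0, 0, 0.2, 0, 0, 0, 0, 0.2, 0, 0, -0.04, 0, 0.2, 0, 0, -0.1, 0, 0.2, 0, 0, -0.18, 0, 0.2, 0, 0, -0.26, 0]}}

```text
time: 29.78
position: [0.4367, 0.196, 0.1833]
eef_rot: [-2.172, -2.269, 0.002]
wrist_force: [1.2, -0.1, -0.2]
width: 0.0555
grip_force: 0.0
```

Emit:
{"method": "step_arm", "body": {"motion": [0.2, 0.4, -0.3, -0.08, 0, 0.2, 0.4, -0.3, -0.08, 0, 0.2, 0.4, -0.3, -0.08, 0, 0.2, 0.4, -0.3, -0.08, 0, 0.2, 0.4, -0.3, -0.08, 0, 0.2, 0.4, -0.3, -0.08, 0, 0.2, 0.4, -0.3, -0.08, 0, 0.2, 0.4, -0.3, -0.08, 0, 0.2, 0.4, -0.3, -0.08, 0]}}

```text
time: 30.53
position: [0.2789, 0.3892, 0.2218]
eef_rot: [2.171, 2.27, -0.001]
wrist_force: [-0.2, -0.2, -0.4]
width: 0.0561
grip_force: 0.0
```

```bash
python3 - <<'E'
from h import *
s=env.sense();print(s['time'],s['position'])
for n in ('top','scene'):
    p,d=vision.capture(n); P=cloud(n,d); cv2.imwrite(f'pics/end_{n}.png',p)
    for nm,x,y,z in [("fine",.4475,-.164,.08),("coarse",.4625,-.248,.08),("square",.440,.1105,.046),("plain",.437,.1963,.046)]:
        D=np.hypot(P[...,0]-x,P[...,1]-y); t=(D<.043)&(abs(P[...,2]-z)<.007)
        A=P[t]; c=np.linalg.lstsq(np.c_[A[:,:2]-[x,y],np.ones(len(A))],A[:,2],rcond=None)[0]
        print(n,nm,t.sum(),rect(A),"plane slope, z",c.round(4))
E
```

```text
30.5333 [0.27887816 0.38918221 0.22183997]
top fine 491 [ 448.2 -166.2  -79.7   56.5   72. ] plane slope, z [-0.0005 -0.0004  0.0804]
top coarse 424 [ 462.9 -249.1  -80.7   56.8   72.3] plane slope, z [-0.0011  0.0089  0.0802]
top square 429 [440.9 109.5 -86.7  56.1  71.9] plane slope, z [0.0073 0.002  0.046 ]
top plain 531 [437.6 191.  -88.9  54.2  72. ] plane slope, z [0.0048 0.0006 0.0461]
scene fine 517 [ 446.8 -164.   -80.2   57.6   71.9] plane slope, z [ 0.0074 -0.0285  0.0807]
scene coarse 387 [ 461.6 -246.6  -79.4   60.7   71.3] plane slope, z [ 0.0027 -0.0104  0.0804]
scene square 223 [466.1 119.6  34.3  30.9  66.1] plane slope, z [ 0.0396 -0.0227  0.0453]
scene plain 1018 [436.4 194.6 -87.6  58.   72.2] plane slope, z [ 0.0151 -0.0363  0.0464]
```

View pics/end_scene.png

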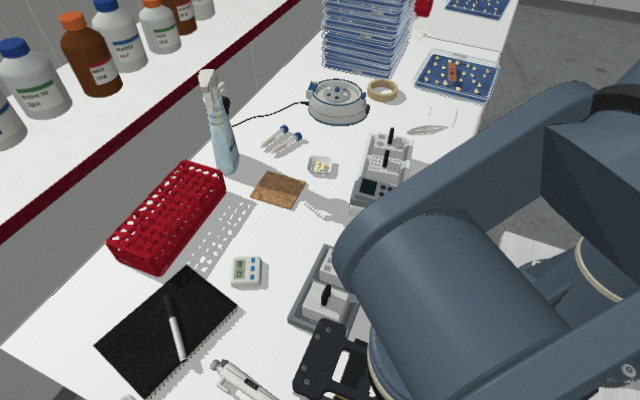

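The final picture shows fine next to the panel (386,157), coarse in the far bay (391,137), the mat empty at (278,188), and plain in the near compartment (326,295) with square behind it, partly hidden by the arm. The top camera puts all four block tops flat at the right heights (80 and 46 mm), so I hand in.

Emit:
{"method": "step_arm", "body": {"motion": [0.2, 0, 0, 0, 0, 0.2, 0, 0, 0, 0, 0.2, 0, 0, 0, 0]}}

```text
time: 30.88
position: [0.2793, 0.3891, 0.222]
eef_rot: [2.174, 2.268, -0.0]
wrist_force: [-0.4, -0.1, -0.2]
width: 0.0558
grip_force: 0.0
```

```bash
python3 -c "
from station import env
print(env.close_job())"
```

```text
the job is handed in; nothing more can be done
None
```

The changeover is done and handed in at about 31 s: fine-hole block in the panel bay, four-hole block in the far bay, plain block in tray left, square-hole block in tray right, all flat and released, with the cork mat empty.

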